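# Open the media cabinet by its paddle latch

## Robot

A 7-joint arm with a two-finger parallel gripper is mounted at the origin on the work surface. World frame = base frame: x ahead of the robot, y to its left, z up, the work surface at z = 0. Lengths are in m, angles in rad, forces in N, time in s.
With the tool pointing down it reaches from about 0.35 to 0.9 m from the base axis. Payload 8.1 kg.
Tool frame: the origin (TCP) lies between the finger pads; the fingertips stand 11 mm ahead of it and the grasp point (between the pads) lies 8 mm behind it; z points along the fingers, y is the line along which they close (so a half turn about z gives the same grasp; the last joint's range is limited). The gripper opens to 92 mm and grips with 3 to 60 N. Pads are 19 mm wide; open, the fingers measure 130 mm over their backs; the gripper's body (75 mm by 190 mm) begins 47 mm behind the grasp point.
Start: joints at [1.06, 0.434, 0.025, 1.573, -0.012, 1.134, -0.075], TCP at [0.248, -0.574, 0.238] pointing down, gripper open.
Joint ranges: [-2.62, 2.62], [-0.44, 2.09], [-1.27, 1.32], [0.08, 2.57], [-1.32, 4.46], [0.12, 2], [-2.74, 2.74]. Speed limits (rad/s): [2.22, 2.22, 3.01, 3.01, 3.14, 3.14, 3.14].

## Interface

Orientations are given as a rotation vector (axis times angle).
In Python, from cell import observe, get_image, camera_params, sign_off gives the robot as it stands.
- The arm moves only by the shell command python3 -m pendant 'ROWS' [FORCE]. ROWS is JSON, one flat list of numbers, 7 for each row, row after row: the shift along the tool's x, y, z in m, then the turn, a rotation vector about the tool's x, y, z in rad, then the finger opening in m, from 0 to 0.0918. In form: [dx, dy, dz, rx, ry, rz, jaw, dx, dy, dz, rx, ry, rz, jaw, ...]. A call has 1 to 10 rows; each row shifts and turns the commanded pose from where the row before left it, along the tool's axes as they then stand; what a row does not reach is not made up. A row lasts 1/8 s, in which the tool goes at most 62.5 mm and 10.7 degrees, less where a joint would pass 70% of its speed; a pose out of reach is approached as far as the arm can. A call is refused whole if a number of a shift passes 0.0625 or a number of a turn 0.188, either way. A call with a gripper value outside its range is refused whole. The fingers move at their own pace and stop on an object; FORCE is the grip in N (left out, the last holds). Time passes only in rows, so rows that do not move let the fingers close. It gives the time, the measured TCP pose, the force, the opening and the grip force at its end, in the units of the state.
- observe(): the state, without advancing time (a new reading comes with each control period).
- get_image(name): name is "side" or "top" or "wrist"; returns the picture (400x640x3 uint8, red, green, blue); there is no depth.
- camera_params(name): a dict with "intrinsics" (3x3 intrinsics, pixels), "eye" and "rotation" of the camera in the world; the wrist camera has in their place "T_tool_cam" (4x4, takes a point from camera to tool coordinates, whose origin is the TCP and whose axes are the flange's). Camera axes: x right, y down, z forward; pixel columns grow to the right and rows downward; lengths in m; the calibration is good to about 2 mm. The wrist camera is an equidistant fisheye: a pixel r from the principal point sees the ray r / f radians off the axis. A picture is of the moment at which its call begins: read the wrist's pose just before it. camera_params takes no time and is no camera call.
- sign_off(): hands the job in; it is judged then, once.
The state is a dict: "clock": time; "joints": joint angles; "dq": joint speeds; "joint_efforts": joint torques, N m; "position": TCP position; "ee_rot": TCP orientation; "force": force on the tool from outside, world axes, zero at the start; "ft_torque": the same for the moment, N m; "width": opening from 0.0 (shut) to 1.0 (fully open); "gripper_force": force on a finger pad.
Only numpy, scipy, OpenCV 4.12 (cv2) and the standard library are available. Lean on these libraries where they do the work, as an engineer would, in place of code of your own. Each camera call takes 0.05 s, during which the arm holds its last target. There are 200 camera calls.

## Task

Open the small grey steel media cabinet on the bench: lift its black paddle handle, with the door still shut, until you feel it come up against its stop, which frees the hidden pawl, then swing the door open to about a right angle and let go of it. Go gently, by feel: do not force the latch, do not drag at the door before it is free, do not fling the door, and leave the things standing on and beside the cabinet where they are.

Things in the scene. Friction and masses are not known exactly. Their poses are not given: they have to be found in the camera images.
- cabinet: Small grey sheet-steel media cabinet fixed to the bench, 200 deep (its x) x 280 wide (its y) x 200 mm tall (z). Origin: centre of its underside. Its front, closed by the door, looks along its own -x; its own +z is up.
- door (a joint): Angle of the upright grey door (280 wide, 200 tall, 16 mm thick) on its vertical hinge: 0 shut, grows as the free edge swings out of the front, counter-clockwise seen from above; stop at 1.85 rad. It stays where it is left (0.12 N m of hinge friction). Shut, a hidden pawl locks it with about 3 mm of play at the latch; beyond about 0.12 rad the pawl is out and the paddle may be let go.
- door_hinge (a point): Point on the hinge line, 145 mm above the bench, at the -y edge of the cabinet's front (cabinet frame: -108, -140, 145 mm), in the door's mid-plane. It turns with the door: its +y runs along the door to the free edge, its -x is the outward normal; with the door shut its axes are the cabinet's.
- paddle (a joint): Angle of the black paddle handle: 0 level (rest), grows as its outer end is lifted. A spring (2 to 4 N at the grip point) returns it when let go. It pivots about a level line parallel to the door, 16 mm outside the door's mid-plane, 235 mm from the hinge line, 145 mm above the bench. Each radian draws the pawl down 50 mm.
- paddle_grip (a point): Where to hold the paddle: on its centre line, 70 mm from its pivot. It is a level bar standing straight out of the door near its free edge, 90 long, 28 wide (along the door), 10 mm thick (top 5 mm above this point), with a lip down to 13 mm below at its end. Pinch it by its two sides from above. Axes: x from tip to pivot, y along the door to its free edge, z up when level; they turn with it.
- pawl: Hidden steel pawl, 10 x 24 x 30 mm, behind the door. Lifting the paddle draws it down, clear of the keeper at a paddle angle that differs each time (0.14 to 0.62 rad). About 0.07 rad later (5 mm at the grip) it lands on a firm rubber stop: the lifting force then climbs sharply. Between clear and stop the door is free. Origin: on the paddle's pivot line at rest.
- strike: Hidden strike fixed inside the cabinet (origin: cabinet frame -72, 95, 140 mm). It carries the keeper and rubber stop, set by hand to a height that cannot be measured, only felt. More than 30 N between pawl and strike spoils the latch: about 21 N of lift at the grip beyond the spring, once on the stop, or 30 N of pull on the locked door.
- tin: Low steel bowl, 70 wide, 40 tall, on top of the cabinet (sizes in mm). Bystander, to be left where it is. Origin: centre of its underside.
- stamp: Wooden hand stamp, 36 wide, 64 tall, standing on top of the cabinet (sizes in mm). Bystander, to be left where it is. Origin: centre of its underside.
- cassette: Grey media case standing on edge beside the cabinet, 110 x 26 x 105 tall (sizes in mm). Bystander, to be left where it is. Origin: centre of its underside.

How it is judged:
On the way, in this order (a step that is already met when the one before it is completed fails the run):
1. the paddle is lifted while the door is still shut (value of joint paddle above 0.12 rad and value of joint door below 0.04 rad), for 0.1 s.
2. the freed door is swung out of its frame (value of joint door above 0.3 rad), for 0.1 s.
At the end, for the whole second after the job is handed in: The door stands still, open at about a right angle (1.25 to 1.86 rad, its stop), and the paddle is let go and has sprung back to rest (below 0.06 rad) (value of joint door between 1.25 and 1.86 rad and velocity of joint door between -0.05 and 0.05 rad/s and value of joint paddle below 0.06 rad); the robot touches nothing.
It fails at once if the latch is forced: over 30 N between pawl and strike (contact force between pawl and strike above 30 N).
It fails at once if the door is flung (over 2 rad/s) (velocity of joint door above 2 rad/s).
It fails at once if a bystander is moved by more than 30 mm (distance of any of tin, stamp, cassette from where it was at the start of the episode above 0.03 m).
It also fails if it takes over 67 s, if anything falls off the work surface, if the arm or the gripper's body presses on something with over 40 N, if the wrist force passes 120 N, or if a joint passes its speed limit or range.

## Working session

There is one attempt and no reset: what is moved stays moved. The work goes in short steps, Python scripts to look and compute and a shell command to move; the robot and the scene stay as the last step left them, time stands still between calls to the robot, and variables do not carry over. Pictures are saved under pics/ and viewed, at most 10 in all, crops included, and the job is handed in when it is done.

```bash
ls; mkdir -p pics; python3 - <<'E'
from cell import *
import cv2
s=observe();print({k:s[k] for k in('clock','position','ee_rot','force','width')})
for n in('side','top'):
    cv2.imwrite(f'pics/{n}0.png',get_image(n)[:,:,::-1]);p=camera_params(n);print(n,p)
print(camera_params('wrist'))
E
```

```text
pics
{'clock': 0.0, 'position': array([ 0.2476067 , -0.57331248,  0.23695209]), 'ee_rot': array([-3.07506239e+00, -6.35710793e-01,  7.13686998e-04]), 'force': array([-0.93513796,  0.28142883,  0.33143835]), 'width': 0.9981738615672351}
side {'intrinsics': array([[377.03133491,   0.        , 313.88262225],
       [  0.        , 377.03133491, 198.82145455],
       [  0.        ,   0.        ,   1.        ]]), 'eye': array([ 0.75530697, -0.5232236 ,  0.604563  ]), 'rotation': array([-2.3004845 , -0.6390242 ,  0.25788249])}
top {'intrinsics': array([[454.46694612,   0.        , 320.8065141 ],
       [  0.        , 454.46694612, 202.15072589],
       [  0.        ,   0.        ,   1.        ]]), 'eye': array([ 0.37306235, -0.16187909,  1.12379404]), 'rotation': array([-2.13925422,  2.08621745, -0.17139088])}
{'intrinsics': array([[309.70691629,   0.        , 316.75522299],
       [  0.        , 309.70691629, 202.30749584],
       [  0.        ,   0.        ,   1.        ]]), 'T_tool_cam': array([[ 4.24138593e-04, -9.64970475e-01, -2.62358155e-01,
         7.08976457e-02],
       [ 9.99999866e-01,  4.86912267e-04, -1.74255780e-04,
         2.45692482e-04],
       [ 2.95897087e-04, -2.62358046e-01,  9.64970553e-01,
        -1.47576161e-01],
       [ 0.00000000e+00,  0.00000000e+00,  0.00000000e+00,
         1.00000000e+00]])}
```

View pics/side0.png

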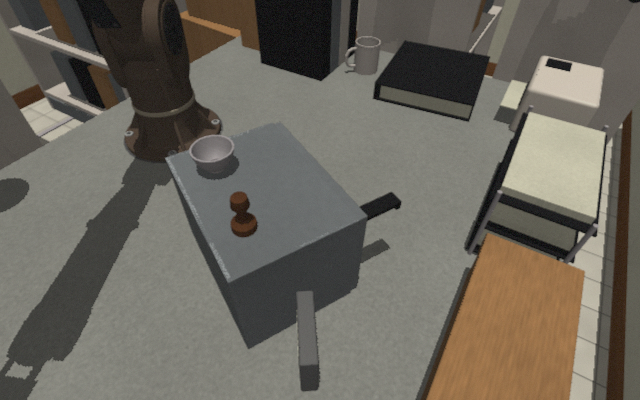

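View pics/top0.png

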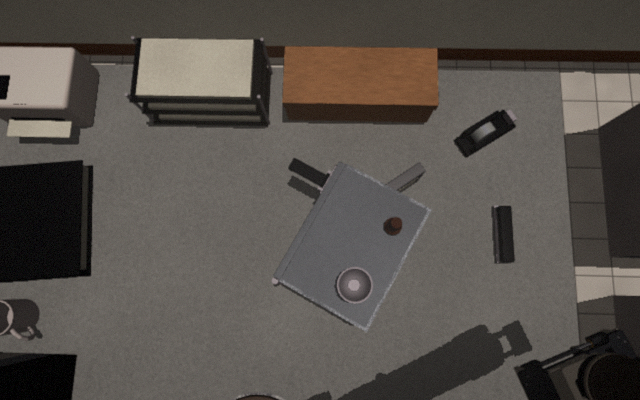

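The side view shows the cabinet top with the bowl (213,152) and stamp (242,215) on it, the paddle at about (380,207) and the cassette at (308,340). The top view shows the front edge running (342,163)-(276,280), with the hinge at the lower left, and the paddle at (292,163)-(328,182).

```bash
cat > h.py <<'E'
import numpy as np, cv2
from scipy.spatial.transform import Rotation as R
from cell import *
def ray(n,uv,z):
    p=camera_params(n);K=p['intrinsics'];Rm=R.from_rotvec(p['rotation']).as_matrix()
    d=Rm@np.linalg.inv(K)@np.r_[uv,1.];return p['eye']+d*(z-p['eye'][2])/d[2]
def proj(n,P):
    p=camera_params(n);c=R.from_rotvec(p['rotation']).as_matrix().T@(np.array(P)-p['eye']);q=p['intrinsics']@c;return q[:2]/q[2]
E
python3 - <<'E'
from h import *
for n,roi,s in(('top',(230,130,460,345),3),('side',(150,100,420,400),2)):
    im=cv2.imread(f'pics/{n}0.png');x0,y0,x1,y1=roi
    cv2.imwrite(f'pics/{n}crop.png',cv2.resize(im[y0:y1,x0:x1],None,fx=s,fy=s,interpolation=cv2.INTER_CUBIC))
im=cv2.imread('pics/top0.png').max(2)
m=np.zeros_like(im);m[150:195,280:335]=(im[150:195,280:335]<40);
nn,l,st,c=cv2.connectedComponentsWithStats(m);print(st,c)
for t in [(342,163),(430,210),(365,328),(276,280)]: print(t,ray('top',t,.2))
k=1+np.argmax(st[1:,4]);b=cv2.minAreaRect(cv2.findContours((l==k).astype('uint8'),0,2)[0][0]);print(b)
for t in cv2.boxPoints(b): print(t,ray('top',t,.15))
im=cv2.imread('pics/side0.png').max(2)
m=np.zeros_like(im);m[190:225,355:410]=(im[190:225,355:410]<40)
ys,xs=np.nonzero(m);b=cv2.minAreaRect(np.c_[xs,ys].astype('float32'))
for t in cv2.boxPoints(b): print('s',t,ray('side',t,.15))
E
```

```text
[[     0      0    640    400 255577]
 [   289    159     40     28    423]] [[319.5190647  199.54542467]
 [307.98108747 172.05437352]]
(342, 163) [ 0.63133261 -0.17928851  0.2       ]
(430, 210) [ 0.53541631 -0.36147237  0.2       ]
(365, 328) [ 0.2974195  -0.23057359  0.2       ]
(276, 280) [ 0.38550553 -0.05135871  0.2       ]
((308.3062438964844, 171.3633270263672), (38.29412078857422, 13.882352828979492), 28.07248878479004)
[288.14532 168.47752] [ 0.63025088 -0.0612721   0.15      ]
[294.67822 156.22838] [ 0.65868598 -0.07470077  0.15      ]
[328.46716 174.24913] [ 0.61902248 -0.15088698  0.15      ]
[321.93427 186.49828] [ 0.59103859 -0.13721646  0.15      ]
s [360.5902 206.1122] [ 0.6031336  -0.12047689  0.15      ]
s [394.64386 190.39513] [ 0.63690999 -0.05710604  0.15      ]
s [401.75604 205.80489] [ 0.66098338 -0.08481655  0.15      ]
s [367.7024  221.52196] [ 0.62754967 -0.14475869  0.15      ]
```

View pics/topcrop.png

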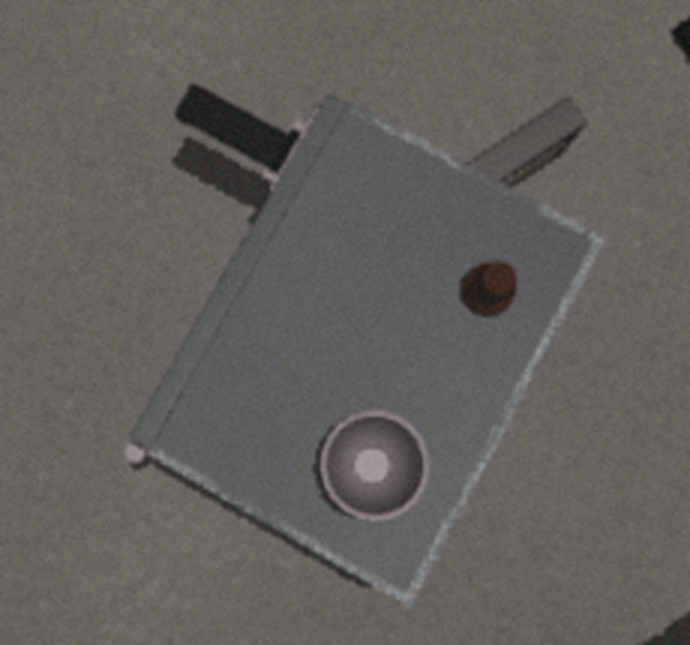

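View pics/sidecrop.png

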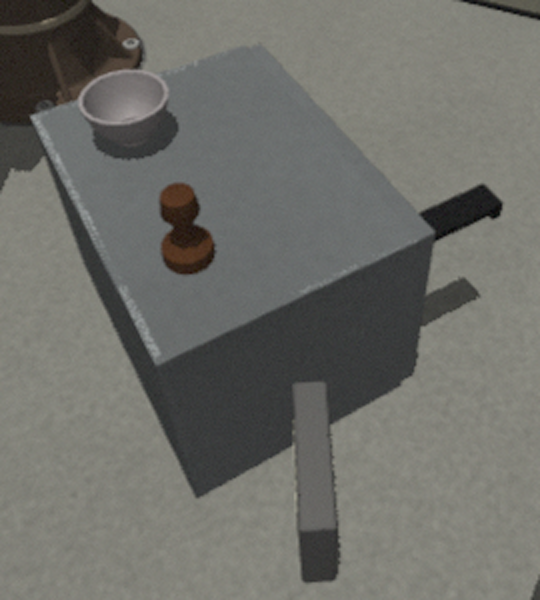

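```bash
python3 -m pendant '[0,0,-0.06,0,0,0,0.09,0,0,-0.06,0,0,0,0.09]'
python3 -m pendant '[0.045,-0.0245,0,0,0,0,0.09,0.045,-0.0245,0,0,0,0,0.09,0.045,-0.0245,0,0,0,0,0.09,0.045,-0.0245,0,0,0,0,0.09,0.045,-0.0245,0,0,0,0,0.09,0.045,-0.0245,0,0,0,0,0.09]'
python3 -m pendant '[0.046,-0.0245,0,0,0,0,0.09,0.046,-0.0245,0,0,0,0,0.09,0.046,-0.0245,0,0,0,0,0.09,0.046,-0.0245,0,0,0,0,0.09,0.046,-0.0245,0,0,0,0,0.09,0.046,-0.0245,0,0,0,0,0.09]'
python3 -m pendant '[0,0,0,0,0,-0.17,0.09,0,0,0,0,0,-0.17,0.09,0,0,0,0,0,-0.17,0.09,0,0,0,0,0,-0.17,0.09,0,0,0,0,0,0,0.09]'
python3 - <<'E'
from h import *
s=observe();print(s['clock'],s['position'],R.from_rotvec(s['ee_rot']).as_matrix().round(3),s['joints'].round(2),s['force'])
cv2.imwrite('pics/w1.png',get_image('wrist')[:,:,::-1])
E
```

```text
clock: 0.35
position: [0.2475, -0.5732, 0.3583]
ee_rot: [-3.074, -0.636, 0.001]
force: [-0.1, -1.6, 0.6]
width: 0.976
gripper_force: 0.0
clock: 1.1
position: [0.4381, -0.3303, 0.3575]
ee_rot: [-3.076, -0.636, 0.001]
force: [1.3, -0.3, -0.3]
width: 0.983
gripper_force: 0.0
clock: 1.85
position: [0.6332, -0.0861, 0.3573]
ee_rot: [3.077, 0.636, -0.001]
force: [0.6, -1.3, 0.4]
width: 0.982
gripper_force: 0.0
clock: 2.48
position: [0.6323, -0.0875, 0.3572]
ee_rot: [-2.689, -1.624, 0.001]
force: [-0.5, -0.3, 0.6]
width: 0.982
gripper_force: 0.0
2.475 [ 0.63230227 -0.0875016   0.3572074 ] [[ 0.465  0.885 -0.001]
 [ 0.885 -0.465  0.   ]
 [-0.    -0.001 -1.   ]] [ 0.29  0.42 -0.37  1.32  0.15  1.43 -0.55] [-0.53016136 -0.27226231  0.60574093]
```

View pics/w1.png

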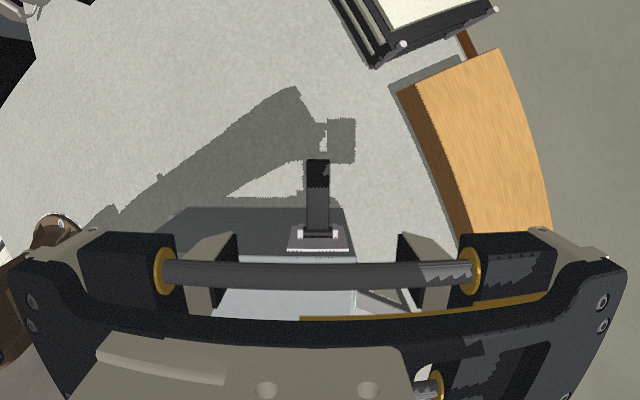

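The wrist view shows the paddle upright in the picture. Its tip edge runs (306,159)-(330,159) and its base is near (318,228), between the fingers. I'll convert these to positions.

```bash
cat >> h.py <<'E'
def wray(uv,z,s):
    p=camera_params('wrist');K=p['intrinsics'];T=p['T_tool_cam']
    d=(np.array(uv)-K[:2,2])/K[0,0];r=np.hypot(*d);d=np.r_[d/r*np.sin(r),np.cos(r)]
    Rt=R.from_rotvec(s['ee_rot']).as_matrix();o=s['position']+Rt@T[:3,3];v=Rt@T[:3,:3]@d
    return o+v*(z-o[2])/v[2]
E
python3 - <<'E'
from h import *
s=observe();g=cv2.imread('pics/w1.png').max(2)
Rt=R.from_rotvec(s['ee_rot']).as_matrix()
for v in (170,195,220):
    x=np.nonzero(g[v,295:345]<60)[0]+295;print(v,x.min(),x.max(),g[v,296:345:4])
print(g[150:172,318])
for t in [(306,159),(330.5,159),(306.5,200),(330,200),(318,228)]:
    P=wray(t,.15,s);print(t,P.round(4),'tool',(Rt.T@(P-s['position'])).round(4))
E
```

```text
170 306 323 [191 188 107  32  35  28  27  61  68 186 183 186 190]
195 328 328 [138 108 112  67  63  70  74  75  56 196 185 190 181]
220 306 328 [73 74 72 69 62 65 65 63 55 69 70 74 72]
[102 107 108 110 106 109 108 107 106  51  28  30  30  33  31  29  36  30
  34  32  36  35]
(306, 159) [ 0.6337 -0.059   0.15  ] tool [ 0.0259 -0.012   0.2073]
(330.5, 159) [ 0.6587 -0.0721  0.15  ] tool [0.0259 0.0162 0.2073]
(306.5, 200) [ 0.6111 -0.1022  0.15  ] tool [-0.0229 -0.0118  0.2073]
(330, 200) [ 0.6357 -0.1153  0.15  ] tool [-0.0229  0.0161  0.2073]
(318, 228) [ 0.6067 -0.1398  0.15  ] tool [-0.0582  0.0019  0.2073]
```

```bash
python3 -m pendant '[0.004,0.002,0.05,0,0,0,0.09,0,0,0.05,0,0,0,0.09,0,0,0.05,0,0,0,0.09,0,0,0.04,0,0,0,0.07,0,0,0.03,0,0,0,0.07,0,0,0,0,0,0,0.06]'
python3 -m pendant '[0,0,0,0,0,0,0.04,0,0,0,0,0,0,0.04,0,0,0,0,0,0,0.025,0,0,0,0,0,0,0.02,0,0,0,0,0,0,0.02,0,0,0,0,0,0,0.02]' 12
python3 - <<'E'
from h import *
s=observe();print(s['position'],s['force'],s['ft_torque'],s['width']*.0918,s['gripper_force'])
cv2.imwrite('pics/w2.png',get_image('wrist')[:,:,::-1])
E
```

```text
clock: 3.28
position: [0.6344, -0.0849, 0.1354]
ee_rot: [-2.688, -1.62, 0.007]
force: [0.6, -0.1, 0.1]
width: 0.7
gripper_force: 0.0
clock: 4.03
position: [0.6353, -0.084, 0.1384]
ee_rot: [-2.687, -1.625, 0.002]
force: [-6.2, 1.0, 6.1]
width: 0.306
gripper_force: 12.0
[ 0.635253   -0.08401238  0.1383668 ] [-6.17850233  1.04947615  6.11147795] [ 0.47356207  1.13768809 -0.02570007] 0.028059364923137094 11.98676973581314
```

View pics/w2.png

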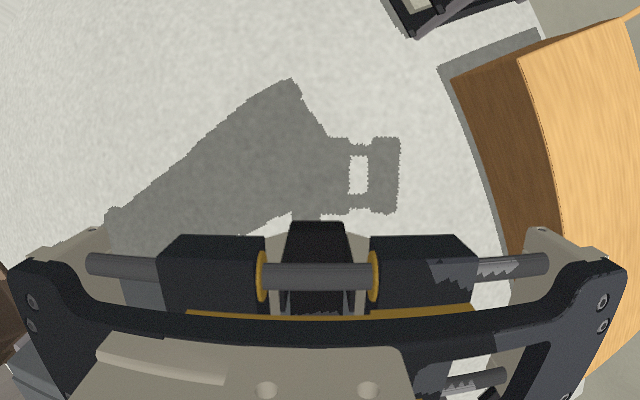

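The paddle is held centrally between the pads (dark bar at 285-350, 225-315), and the opening of 28 mm matches its width. I'll relieve the small side load before lifting.

```bash
python3 -m pendant '[0,-0.001,-0.001,0,0,0,0.02,0,0,0,0,0,0,0.02,0,0,0,0,0,0,0.02]'
python3 -m pendant '[0,0,-0.003,0,0,0,0.02,0,0,-0.003,0,0,0,0.02,0,0,0,0,0,0,0.02]'
```

```text
clock: 4.45
position: [0.6351, -0.0841, 0.1386]
ee_rot: [-2.688, -1.625, 0.0]
force: [-0.8, 2.0, -0.8]
width: 0.303
gripper_force: 12.0
clock: 4.82
position: [0.635, -0.0844, 0.1448]
ee_rot: [-2.688, -1.625, 0.001]
force: [-2.4, 2.2, -3.1]
width: 0.305
gripper_force: 12.0
```

```bash
python3 -m pendant '[-0.0005,0,-0.003,0,0,0,0.02,0,0,0,0,0,0,0.02]'
python3 -m pendant '[-0.0005,0,-0.002,0,0,0,0.02,0,0,0,0,0,0,0.02]'
python3 -m pendant '[-0.0005,0,-0.002,0,0,0,0.02,0,0,0,0,0,0,0.02]'
```

```text
clock: 5.08
position: [0.6348, -0.0847, 0.1478]
ee_rot: [-2.688, -1.625, 0.001]
force: [-2.3, 2.3, -3.0]
width: 0.303
gripper_force: 12.0
clock: 5.32
position: [0.6347, -0.085, 0.1498]
ee_rot: [-2.688, -1.626, 0.0]
force: [-3.4, 3.0, -2.9]
width: 0.298
gripper_force: 12.0
clock: 5.58
position: [0.6345, -0.0854, 0.1518]
ee_rot: [-2.688, -1.626, -0.0]
force: [-3.4, 3.6, -2.1]
width: 0.305
gripper_force: 12.0
```

```bash
python3 -m pendant '[-0.0005,-0.0007,-0.002,0,0,0,0.02,0,0,0,0,0,0,0.02]'
python3 -m pendant '[-0.0006,0,-0.002,0,0,0,0.02,0,0,0,0,0,0,0.02]'
python3 -m pendant '[-0.0006,0,-0.002,0,0,0,0.02,0,0,0,0,0,0,0.02]'
```

```text
clock: 5.82
position: [0.6342, -0.0858, 0.1541]
ee_rot: [2.688, 1.625, 0.001]
force: [-0.5, 2.1, -3.0]
width: 0.304
gripper_force: 12.0
clock: 6.08
position: [0.6339, -0.0863, 0.1561]
ee_rot: [2.688, 1.625, 0.001]
force: [1.2, 3.3, -1.8]
width: 0.302
gripper_force: 12.0
clock: 6.32
position: [0.6336, -0.0868, 0.1581]
ee_rot: [2.688, 1.625, 0.001]
force: [2.7, 2.4, -2.6]
width: 0.306
gripper_force: 12.0
```

```bash
python3 -m pendant '[-0.0004,0,-0.002,0,0,0,0.02,0,0,0,0,0,0,0.02]'
python3 -m pendant '[-0.0005,0,-0.002,0,0,0,0.02,0,0,0,0,0,0,0.02]'
python3 -m pendant '[-0.0006,0,-0.002,0,0,0,0.02,0,0,0,0,0,0,0.02]'
```

```text
clock: 6.58
position: [0.6332, -0.0874, 0.16]
ee_rot: [2.688, 1.625, 0.001]
force: [2.5, 2.7, -3.0]
width: 0.301
gripper_force: 12.0
clock: 6.82
position: [0.6329, -0.088, 0.1619]
ee_rot: [2.688, 1.625, 0.0]
force: [3.6, 0.5, -1.9]
width: 0.306
gripper_force: 12.0
clock: 7.08
position: [0.6325, -0.0886, 0.1638]
ee_rot: [2.688, 1.625, -0.0]
force: [3.5, -0.3, -3.4]
width: 0.303
gripper_force: 12.0
```

```bash
python3 -m pendant '[-0.0006,0.0004,-0.002,0,0,0,0.02,0,0,0,0,0,0,0.02]'
python3 -m pendant '[-0.0008,0,-0.002,0,0,0,0.02,0,0,0,0,0,0,0.02]'
python3 -m pendant '[-0.0009,0,-0.002,0,0,0,0.02,0,0,0,0,0,0,0.02]'
```

```text
clock: 7.32
position: [0.6323, -0.0889, 0.1648]
ee_rot: [-2.688, -1.625, 0.001]
force: [6.7, 0.4, -9.4]
width: 0.3
gripper_force: 12.0
clock: 7.58
position: [0.632, -0.0896, 0.1666]
ee_rot: [-2.688, -1.625, 0.001]
force: [7.7, -0.1, -13.3]
width: 0.304
gripper_force: 12.0
clock: 7.82
position: [0.6315, -0.0905, 0.1685]
ee_rot: [-2.688, -1.625, 0.001]
force: [6.5, -0.7, -12.4]
width: 0.304
gripper_force: 12.0
```

```bash
python3 -m pendant '[0.0005,0.0008,0.0015,0,0,0,0.02,0,0,0,0,0,0,0.02]'
python3 -m pendant '[0,0,0.0005,0,0,0,0.02,0,0,0,0,0,0,0.02]'
```

```text
clock: 8.07
position: [0.6317, -0.0903, 0.1679]
ee_rot: [-2.687, -1.625, 0.003]
force: [-0.3, -0.2, -4.2]
width: 0.301
gripper_force: 12.0
clock: 8.32
position: [0.6319, -0.0902, 0.1676]
ee_rot: [-2.688, -1.625, 0.002]
force: [-3.6, 0.2, -2.1]
width: 0.304
gripper_force: 12.0
```

```bash
python3 -m pendant '[0.0023,-0.0008,0,0,0,-0.01,0.02,0.0023,-0.0008,0,0,0,-0.01,0.02,0,0,0,0,0,0,0.02]'
python3 -m pendant '[0.0023,-0.0008,0,0,0,-0.01,0.02,0,0,0,0,0,0,0.02]'
```

```text
clock: 8.7
position: [0.6328, -0.0848, 0.1675]
ee_rot: [-2.67, -1.654, 0.001]
force: [-5.8, 1.3, -1.4]
width: 0.303
gripper_force: 12.0
clock: 8.95
position: [0.6331, -0.0824, 0.1675]
ee_rot: [-2.662, -1.667, 0.001]
force: [-5.2, 1.5, -1.3]
width: 0.301
gripper_force: 12.0
```

The door is free: it has come 7 mm out, past the 3 mm play, with under 2 N of pull. I'll swing it out gently.

```bash
python3 -m pendant '[0.007,-0.0035,0,0,0,-0.03,0.02,0.0117,-0.0043,0,0,0,-0.05,0.02,0.0117,-0.0043,0,0,0,-0.05,0.02,0,0,0,0,0,0,0.02]'
python3 - <<'E'
from h import *
s=observe();Rt=R.from_rotvec(s['ee_rot']).as_matrix();print('tool force',Rt.T@s['force'])
im=cv2.imread('x') if 0 else get_image('top')[:,:,::-1];cv2.imwrite('pics/top2.png',im[100:340,200:480].repeat(2,0).repeat(2,1))
E
```

```text
clock: 9.45
position: [0.6351, -0.048, 0.1679]
ee_rot: [-2.546, -1.84, -0.002]
force: [-1.3, 0.6, -2.9]
width: 0.301
gripper_force: 12.0
tool force [ 0.10724504 -1.45702775  2.91447317]
```

View pics/top2.png

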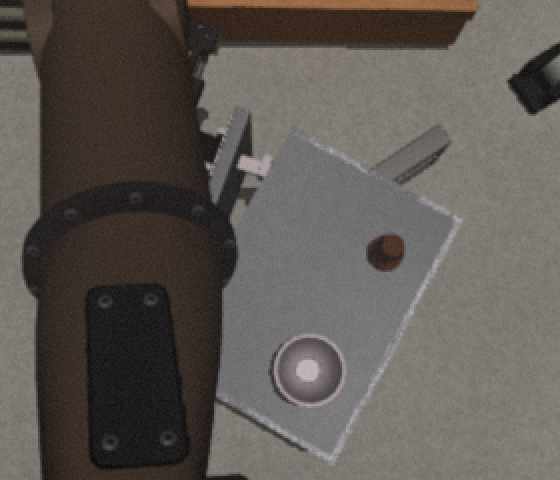

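```bash
python3 -m pendant '[0.0139,-0.0053,0,0,0,-0.06,0.02,0.0139,-0.0053,0,0,0,-0.06,0.02,0.0139,-0.0053,0,0,0,-0.06,0.02,0.0139,-0.0053,0,0,0,-0.06,0.02]'
python3 - <<'E'
from h import *
s=observe();print(R.from_rotvec(s['ee_rot']).as_matrix().T@s['force'],s['joints'].round(2))
E
python3 -m pendant '[0.0139,-0.0053,0,0,0,-0.06,0.02,0.0139,-0.0053,0,0,0,-0.06,0.02,0.0139,-0.0053,0,0,0,-0.06,0.02,0,0,0,0,0,0,0.02]'
python3 - <<'E'
from h import *
s=observe();print(R.from_rotvec(s['ee_rot']).as_matrix().T@s['force'],s['joints'].round(2))
E
```

```text
clock: 10.0
position: [0.6276, 0.0101, 0.1681]
ee_rot: [2.306, 2.132, 0.003]
force: [4.2, 0.6, -3.7]
width: 0.304
gripper_force: 12.0
[0.88848561 4.12520748 3.6804471 ] [ 0.21  0.55 -0.47  1.62  0.28  1.04 -0.42]
clock: 10.5
position: [0.6123, 0.0537, 0.1684]
ee_rot: [2.104, 2.333, 0.004]
force: [5.9, 1.9, -2.3]
width: 0.303
gripper_force: 12.0
[1.24661516 6.09776824 2.33983483] [ 0.18  0.54 -0.52  1.65  0.3   1.03 -0.33]
```

```bash
python3 -m pendant '[0.0139,-0.0040,0,0,0,-0.06,0.02,0.0139,-0.005,0,0,0,-0.06,0.02,0.0139,-0.005,0,0,0,-0.06,0.02,0.0139,-0.005,0,0,0,-0.06,0.02,0.0139,-0.005,0,0,0,-0.06,0.02,0,0,0,0,0,0,0.02]'
python3 - <<'E'
from h import *
s=observe();print(R.from_rotvec(s['ee_rot']).as_matrix().T@s['force'],s['joints'].round(2))
E
python3 -m pendant '[0.0139,-0.0050,0,0,0,-0.06,0.02,0.0139,-0.005,0,0,0,-0.06,0.02,0.0139,-0.005,0,0,0,-0.06,0.02,0.0139,-0.005,0,0,0,-0.06,0.02,0,0,0,0,0,0,0.02]'
python3 - <<'E'
from h import *
s=observe();print(R.from_rotvec(s['ee_rot']).as_matrix().T@s['force'],s['joints'].round(2))
E
```

```text
clock: 11.25
position: [0.5728, 0.1144, 0.1679]
ee_rot: [-1.735, -2.619, -0.0]
force: [2.0, 2.6, -1.6]
width: 0.302
gripper_force: 12.0
[1.59399457 2.86493176 1.58595389] [ 0.14  0.51 -0.61  1.72  0.34  1.01 -0.19]
clock: 11.88
position: [0.5289, 0.1535, 0.1678]
ee_rot: [-1.409, -2.807, 0.001]
force: [1.3, 2.3, -1.2]
width: 0.302
gripper_force: 12.0
[1.05650267 2.44419015 1.19586626] [ 0.12  0.48 -0.69  1.8   0.36  0.99 -0.07]
```

Now at about 1.12 rad. I'll go on to about 1.5, stopping softly.

```bash
python3 -m pendant '[0.0139,-0.0050,0,0,0,-0.06,0.02,0.0139,-0.005,0,0,0,-0.06,0.02,0.0139,-0.005,0,0,0,-0.06,0.02,0.0139,-0.005,0,0,0,-0.06,0.02,0.0139,-0.005,0,0,0,-0.06,0.02,0.0139,-0.005,0,0,0,-0.06,0.02,0.007,-0.0025,0,0,0,-0.03,0.02,0,0,0,0,0,0,0.02]'
python3 -m pendant '[0,0,0.009,0,0,0,0.02,0,0,0.009,0,0,0,0.02,0,0,0,0,0,0,0.02]'
python3 - <<'E'
from h import *
s=observe();print(R.from_rotvec(s['ee_rot']).as_matrix().T@s['force'],s['joints'].round(2),R.from_rotvec(s['ee_rot']).as_matrix().round(2))
E
```

```text
clock: 12.88
position: [0.4427, 0.1918, 0.1678]
ee_rot: [-0.843, -3.026, 0.0]
force: [0.1, 3.3, -1.8]
width: 0.308
gripper_force: 12.0
clock: 13.25
position: [0.4438, 0.1925, 0.149]
ee_rot: [-0.844, -3.026, -0.003]
force: [0.6, 6.0, -0.2]
width: 0.304
gripper_force: 12.0
[2.641797   5.43823514 0.16873962] [ 0.11  0.43 -0.81  1.97  0.4   0.9   0.11] [[-0.86  0.52  0.  ]
 [ 0.52  0.86  0.  ]
 [ 0.    0.   -1.  ]]
```

```bash
python3 -m pendant '[0.002,0.001,0.004,0,0,0,0.02,0,0,0.003,0,0,0,0.02,0,0,0,0,0,0,0.025,0,0,0,0,0,0,0.032,0,0,0,0,0,0,0.04,0,0,0,0,0,0,0.06,0,0,0,0,0,0,0.06,0,0,0,0,0,0,0.06]'
python3 -m pendant '[0,0,-0.02,0,0,0,0.06,0,0,-0.04,0,0,0,0.06,0,0,-0.05,0,0,0,0.06,0,0,-0.05,0,0,0,0.06,0,0,-0.05,0,0,0,0.06,0,0,0,0,0,0,0.06]'
python3 - <<'E'
from h import *
cv2.imwrite('pics/top3.png',get_image('top')[:,:,::-1]);cv2.imwrite('pics/side3.png',get_image('side')[:,:,::-1])
E
```

```text
clock: 14.25
position: [0.442, 0.1936, 0.1427]
ee_rot: [-0.844, -3.026, 0.0]
force: [0.9, -0.0, 0.0]
width: 0.649
gripper_force: 0.0
clock: 15.0
position: [0.4432, 0.195, 0.3562]
ee_rot: [0.843, 3.021, 0.006]
force: [0.7, 0.3, -0.7]
width: 0.655
gripper_force: 0.0
```

View pics/side3.png

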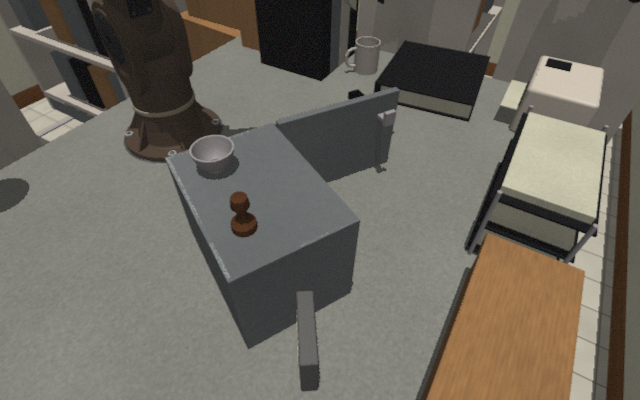

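The side view shows the door open at about a right angle, with its free edge at (400,90). The arm is clear, and the bowl, stamp and cassette are where they were.

```bash
python3 -m pendant '[0,0,0,0,0,0,0.06,0,0,0,0,0,0,0.06]'; python3 -c "from cell import sign_off;print(sign_off())"
```

```text
clock: 15.35
position: [0.4416, 0.1933, 0.3517]
ee_rot: [-0.843, -3.025, 0.002]
force: [0.1, -0.1, -0.2]
width: 0.654
gripper_force: 0.0
the job is handed in; nothing more can be done
None
```

The job is handed in at about 15 s: I lifted the paddle to its stop with the door shut, swung the door to about 1.5 rad and let go; the last side picture shows it open with the bystanders in place, I did not measure the paddle's final angle, and sign-off returned no verdict.

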